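# Fit the clip-on heat sink and hold the power module against the test contact

### The job

Squeeze the sprung clip-on heat sink open, put it down over the upright metal tab of the power module and let it go so that it grips the tab, well down and straight. Then push the module by its orange end plate along its rails against the brass spring plunger until it is firmly up against the yellow hard stop, and finish while still holding it there against the spring. Leave the other loose things on the bench alone.

Things in the scene. Friction and masses are not known exactly. Their poses are not given: they have to be found in the camera images.
- clip_center (a point): Centre (30 mm up) of the loose heat sink clip, 80 g, 59 mm high, standing on two finned aluminium jaws (28 mm across y, 26 along x), two red wings (22 mm wide) splayed upward. x along its pivot pin, y from wing to wing, z up. Pivot 4 mm below this point, jaw tips 30 mm below, wing tops 29 mm above. With its core down on the tab this point is 10 mm above the tab's top edge; opening fingers may draw it up 4 mm.
- heatclip: The same clip; origin under its jaws, same axes. Relaxed, the wings are 44 mm apart over their tops and the jaws 4 mm apart. Pinch the wings along y about 50 mm above the origin: at 24 mm apart they stand parallel at a stop, jaw tips 18 mm apart, finned jaws out to 21 mm either side and all 22 mm or more below the pads' middle. Needs 8 to 10 N; 20 to 30 N holds it well.
- tab_top (a point): Middle of the top edge of the module's upright aluminium tab, 62 mm above the bench. The tab is 5 mm thick along y, 30 mm long along x and stands 38 mm out of the circuit board. x points in the push direction, z up. The clip goes over it from above with its pivot pin along this x and a jaw on each y side.
- module: Power module: green board on a black carrier 100 (x) x 50 x 12 mm, 0.35 kg, loose, under the lips of two rails; slides along x only. Origin at the centre of its underside, 10 mm above the bench; x is the push direction. End plates 42 mm wide, 8 mm thick rise to 52 mm above the origin: orange at -x (pushed), white at +x (meets plunger and stop). The tab is 12 mm ahead of the origin.
- push_face (a point): Centre of the outer face of the orange end plate, facing away from the plunger, 48 mm above the bench; x in the push direction. The plate's top is 14 mm higher; the rail lips, 42 mm apart, are 29.5 mm above the bench. Push here with shut fingers from behind, tips about 38 mm above the bench.
- stop: Hard stop: two fixed yellow posts, 18 mm wide, 60 mm high, either side of the plunger on the grey test fixture (base 260 x 90 x 10 mm, dark rails, blue spring housing). Origin on the fixture's centreline at bench height; x is the push direction. The posts' face is at x = 70 mm; the module is home with its origin at x = 20 mm, its orange face at x = -30 mm.
- stop_face (a point): Point on the fixture's centreline in the plane of the stop posts' face, 46 mm above the bench; x in the push direction. With the module home, its orange face is 100 mm behind this point.
- plunger (a joint): Travel of the brass spring plunger in m: 0 fully out (nose 18 mm in front of the stop face), 0.018 when the module meets the stop. The spring pushes back with 5 N at 0 and 11 N at 0.018; the module's own sliding friction adds about 1 N. The module starts 12 to 37 mm short of the plunger.
- spool: Bystander: solder wire spool, grey metal, 52 mm across, 40 mm high, origin under its centre.
- flux: Bystander: amber flux bottle with a red cap, 36 mm across, 75 mm high, origin under its centre.
- driver: Bystander: screwdriver lying flat, 170 mm long.
- cells: Bystander: black battery tray 100 x 60 x 22 mm.
- speaker: Bystander: small round loudspeaker 56 mm across, 18 mm high.
Things that resemble listed ones, but are neither listed nor needed, are in the scene too. What is shaped like the module but blue or purple is not meant.

How it is judged (in metres and radians):
On the way:
1. The heat sink clip grips the module's tab, well down and straight, let go by the fingers, before the module is pressed in (plunger less than 5 mm in) (x of clip_center in the frame of tab_top between -0.011 and 0.011 m and y of clip_center in the frame of tab_top between -0.004 and 0.004 m and z of clip_center in the frame of tab_top below 0.02 m and angle between clip_center's own z axis and vertical below 0.2 rad and angle between the x axis of clip_center and the x axis of tab_top, either way round below 0.2 rad and contact force between heatclip and module above 2 N and contact force between the fingers and heatclip below 0.1 N and value of joint plunger below 0.005 m), for 0.3 s.
At the end, for the whole second after the job is handed in: Fingers press the module (>3 N) onto the yellow stop (>1 N), plunger in 15.5 mm or more, module at rest; the heat sink still grips the tab: within 11 mm along and 4 mm across, jaw tips 10 mm or more below the tab's top, within 0.2 rad of upright and parallel; no bystander moved over 30 mm (x of clip_center in the frame of tab_top between -0.011 and 0.011 m and y of clip_center in the frame of tab_top between -0.004 and 0.004 m and z of clip_center in the frame of tab_top below 0.02 m and angle between clip_center's own z axis and vertical below 0.2 rad and angle between the x axis of clip_center and the x axis of tab_top, either way round below 0.2 rad and contact force between heatclip and module above 2 N and value of joint plunger above 0.0155 m and contact force between module and stop above 1 N and contact force between the fingers and module above 3 N and linear speed of module below 0.02 m/s); the arm keeps its last pose, push and grip.
It fails at once if a bystander (spool, bottle, screwdriver, battery tray, loudspeaker) is moved by more than 30 mm (distance of any of spool, flux, driver, cells, speaker from where it was at the start of the episode above 0.03 m).
It also fails if it takes over 53 s, if anything falls off the work surface, if the arm or the gripper's body presses on something with over 40 N, if the wrist force passes 120 N, or if a joint passes its speed limit or range.

### The arm

A 6-joint arm with a two-finger parallel gripper is mounted at the origin on the work surface. World frame = base frame: x ahead of the robot, y to its left, z up, the work surface at z = 0. Lengths are in m, angles in degrees, forces in N, time in s.
With the tool pointing down it reaches from about 0.4 to 0.825 m from the base axis. Payload 7 kg.
Tool frame: the origin (TCP) lies at the centre of the arm's flange, where the gripper is bolted on; the fingertips stand 178 mm ahead of it and the grasp point (between the pads) lies 159 mm ahead of it (ctrl.hold_point_z is the distance from the TCP to the grasp point, in m); z points along the fingers, y is the line along which they close (so a half turn about z gives the same grasp; the last joint's range is limited). The gripper opens to 88 mm and grips with 3 to 60 N. Pads are 19 mm wide; open, the fingers measure 130 mm over their backs; the gripper's body (78 mm by 193 mm) begins 47 mm behind the grasp point.
Start: joints at [93.283, 20.546, 0.682, 0, -70.136, -16.507], TCP at [0.154, 0.657, 0.405] pointing down, gripper open.
Joint ranges: [-176.03, 176.03], [-82.01, 121.73], [-58.28, 71.71], [-173.87, 95.51], [-174.79, -0.11], [-173.66, 173.66]. Speed limits (degrees/s): [136.94, 136.94, 172.46, 180, 180, 180].

### API

Orientations are given as [roll, pitch, yaw] about the fixed x, y, z axes, in that order (R = Rz(yaw) Ry(pitch) Rx(roll)).
In Python, from plant import ctrl gives the robot as it stands.
- The arm moves only by the shell command python3 -m inch 'ROWS'. ROWS is JSON, one flat list of numbers, 7 for each row, row after row: the closure, from 0 (fully open) to 1 (shut), then the shift along the tool's x, y, z in mm, then the turn, a rotation vector about the tool's x, y, z in degrees. In form: [hand, x, y, z, wx, wy, wz, hand, x, y, z, wx, wy, wz, ...]. A call has 1 to 5 rows; each row is the pose to reach, as a shift and turn from the pose commanded when the call began, along the tool's axes at that moment; what a row does not reach only later rows make up. A row lasts 1/10 s, in which the tool goes at most 50 mm and 8.59 degrees, less where a joint would pass 70% of its speed; a pose out of reach is approached as far as the arm can. A call with a gripper value outside its range is refused whole. The fingers move at their own pace and stop on an object; the grip force is fixed at half the most. Time passes only in rows, so rows that repeat a pose let the fingers close. It gives the time, the measured TCP pose, the force, the opening and the grip force at its end, in the units of the state.
- ctrl.get_obs(): the state, without advancing time (a new reading comes with each control period).
- ctrl.snapshot(name): name is "scene" or "top" or "wrist"; returns a dict with "frame" (400x640x3 uint8, red, green, blue), "K" (3x3 intrinsics, pixels), "R" (3x3) and "t" (3): a world point X has camera coordinates R X + t. Camera axes: x right, y down, z forward; pixel columns grow to the right and rows downward; lengths in m; the calibration is good to about 2 mm. The wrist camera is an equidistant fisheye: a pixel r from the principal point sees the ray r / f radians off the axis. A picture is of the moment at which its call begins. There is no depth.
- ctrl.close_job(): hands the job in; it is judged then, once.
Trained networks look in a picture, given as the dict that the camera call returned (one of the last four; its "shot" number tells which), for a name from the list of things; names that differ only in an ending like _2 or _b are one class to them, and where a whole thing is asked for, a point or a joint stands for the part that bears it (a point fixed in the world has none). Each returns a list of dicts, best first, with "p" (0 to 1); they miss things now and then, are a little off and sometimes report something else, mostly with a low value. They report only what shows in the picture. A call takes as long as a camera call. They do not tell look-alikes from the thing itself.
- ctrl.recognise(picture, thing): "location" ([x, y, z] in m, in world coordinates, good to about 4 mm: the middle of the surface that is visible of it).
- ctrl.trace(picture, thing): "pixels" (400x640 bool, what is visible of it).
- ctrl.mark_of(picture, thing): "location" ([x, y, z] in m, in world coordinates, good to about 4 mm: a listed point, or the origin of a listed thing).
The state is a dict: "clock": time; "joint_pos": joint angles; "qvel": joint speeds; "tau": joint torques, N m; "tool_pos": TCP position; "orientation": TCP orientation; "force": force on the tool from outside, world axes, zero at the start; "moment": the same for the moment, N m; "opening": finger opening in m; "gripper_force": force on a finger pad.
Only numpy, scipy, OpenCV 4.12 (cv2) and the standard library are available. Lean on these libraries where they do the work, as an engineer would, in place of code of your own. Each camera call takes 0.05 s, during which the arm holds its last target. There are 200 camera calls.

## Working session

There is one attempt and no reset: what is moved stays moved. The work goes in short steps, Python scripts to look and compute and a shell command to move; the robot and the scene stay as the last step left them, time stands still between calls to the robot, and variables do not carry over. Pictures are saved under pics/ and viewed, at most 10 in all, crops included, and the job is handed in when it is done.

```bash
mkdir -p pics; ls
cat > h.py <<'E'
import numpy as np, cv2
from plant import ctrl
from scipy.spatial.transform import Rotation as Ro
def save(p,n): cv2.imwrite('pics/'+n+'.png', p['frame'][:,:,::-1])
def ray_z(p,u,v,z):
    K,R,t=map(np.array,(p['K'],p['R'],p['t'])); d=R.T@np.linalg.inv(K)@[u,v,1]; c=-R.T@t
    return c+d*(z-c[2])/d[2]
def proj(p,X):
    K,R,t=map(np.array,(p['K'],p['R'],p['t'])); q=K@(R@np.array(X)+t); return q[:2]/q[2]
def show(l,k='location',n=3): return [(round(d['p'],2),np.round(d[k],4).tolist()) for d in l[:n]]
E
python3 - <<'E'
from h import *
o=ctrl.get_obs(); print({k:np.round(v,3).tolist() for k,v in o.items()})
for c in ('top','scene'):
    p=ctrl.snapshot(c); save(p,c+'1')
    for n in ('clip_center','heatclip','tab_top','push_face','stop_face','module','stop'):
        print(c,n,show(ctrl.mark_of(p,n)))
E
```

```text
pics
{'clock': 0.0, 'joint_pos': [93.283, 20.591, 0.633, -0.02, -70.135, -16.508], 'qvel': [0.161, 0.03, 0.017, 0.033, 0.041, 0.033], 'tau': [-0.002, -58.271, 29.306, 6.997, 0.007, -0.0], 'tool_pos': [0.154, 0.657, 0.404], 'orientation': [179.905, -0.009, -13.232], 'force': [-0.971, 0.411, 0.444], 'moment': [-0.009, 0.051, -0.028], 'gripper_force': 0.0, 'opening': 0.088}
top clip_center [(0.64, [0.4985, -0.3978, -0.0003]), (0.48, [0.619, -0.1303, 0.0319])]
top heatclip [(0.65, [0.6125, -0.1252, 0.0013])]
top tab_top [(0.88, [0.39, 0.2386, 0.0571]), (0.7, [0.735, 0.2248, 0.0515]), (0.67, [0.5746, 0.2352, 0.0636])]
top push_face [(0.92, [0.3454, 0.1882, 0.0376]), (0.8, [0.595, 0.1746, 0.0496]), (0.61, [0.7275, 0.286, 0.0397])]
top stop_face [(0.61, [0.5552, 0.3019, 0.0404])]
top module [(0.96, [0.3811, 0.221, -0.0003]), (0.84, [0.7346, 0.2383, -0.0013]), (0.75, [0.5772, 0.2233, 0.0053])]
top stop []
scene clip_center [(0.7, [0.6157, -0.1324, 0.0324]), (0.41, [0.6987, -0.4193, -0.0027])]
scene heatclip [(0.76, [0.6164, -0.1285, -0.0019])]
scene tab_top [(0.85, [0.3876, 0.231, 0.052]), (0.83, [0.5748, 0.2328, 0.0597]), (0.58, [0.7361, 0.2263, 0.0543])]
scene push_face [(0.87, [0.5975, 0.1797, 0.0507]), (0.8, [0.3504, 0.1832, 0.0407]), (0.71, [0.7261, 0.288, 0.0403])]
scene stop_face [(0.68, [0.5548, 0.3049, 0.0455]), (0.37, [0.6128, -0.1288, 0.0343])]
scene module [(0.88, [0.3823, 0.221, 0.0005]), (0.86, [0.5801, 0.2224, 0.0064]), (0.22, [0.6969, -0.4207, -0.002])]
scene stop []
```

View pics/top1.png

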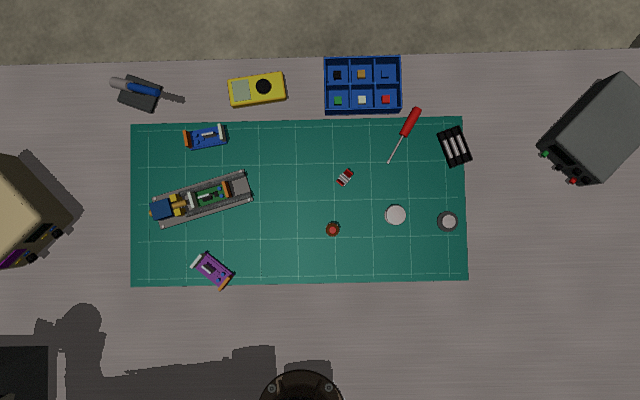

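View pics/scene1.png

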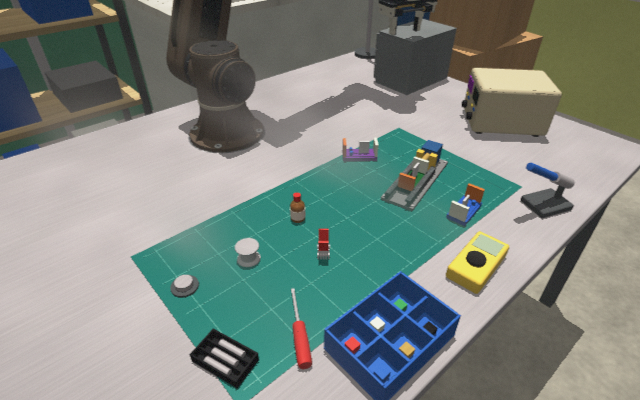

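The top view (and scene) show the fixture at about (200,198), with the blue housing at its left end, so the push direction is mostly +y. The clip is at (345,177), and blue and purple decoys sit on either side of the fixture. Next I'll zoom in for orientations.

```bash
cat >> h.py <<'E'
def go(pos,yaw,o=None):
    """shift/turn in tool axes from measured pose to a tool-down pose"""
    o=o or ctrl.get_obs(); R=Ro.from_euler('xyz',o['orientation'],degrees=True)
    T=Ro.from_euler('xyz',[180,0,yaw],degrees=True)
    print('go mm',np.round(R.inv().apply(np.array(pos)-o['tool_pos'])*1000,1),'rot',np.round((R.inv()*T).as_rotvec(degrees=True),2))
def fish(p,X):
    K,R,t=map(np.array,(p['K'],p['R'],p['t'])); q=R@np.array(X)+t; th=np.arctan2(np.hypot(*q[:2]),q[2]); a=q[:2]/np.hypot(*q[:2])
    return K[:2,2]+K[0,0]*th*a
def fray(p,u,v,z):
    K,R,t=map(np.array,(p['K'],p['R'],p['t'])); d=np.array([u,v])-K[:2,2]; r=np.hypot(*d); th=r/K[0,0]
    w=R.T@np.r_[np.sin(th)*d/r,np.cos(th)]; c=-R.T@t; return c+w*(z-c[2])/w[2]
E
python3 - <<'E'
from h import *
p=ctrl.snapshot('top'); f=p['frame']
a=cv2.resize(f[165:190,325:365],(640,400),interpolation=cv2.INTER_CUBIC); b=cv2.resize(f[165:233,145:257],(659,400),interpolation=cv2.INTER_CUBIC)
cv2.imwrite('pics/crop1.png',np.vstack([cv2.resize(a,(480,300)),cv2.resize(b,(480,292))])[:,:,::-1])
w=ctrl.snapshot('wrist'); R=np.array(w['R']);t=np.array(w['t']);print(w['K'],R,-R.T@t)
o=ctrl.get_obs(); T=Ro.from_euler('xyz',o['orientation'],degrees=True)
print('cam in tool',T.inv().apply(-R.T@t-o['tool_pos']),'axis',T.inv().apply(R[2]))
for X in ([.6,-.129,.0],[.64,-.129,.0]): print(proj(p,X))
go([0.617,-0.129,0.36],-13.2)
E
```

```text
[[309.70691629   0.         320.15809619]
 [  0.         309.70691629 203.88349171]
 [  0.           0.           1.        ]] [[-2.29228697e-01 -9.73372494e-01 -4.38743233e-04]
 [-9.42372993e-01  2.21815437e-01  2.50461680e-01]
 [-2.43695190e-01  5.78264645e-02 -9.68126414e-01]] [0.219815   0.64238552 0.38554454]
cam in tool [ 0.06702567 -0.00066546  0.0191083 ] axis [-2.50462706e-01 -5.40903138e-04  9.68126097e-01]
[343.52497493 183.90348809]
[343.14926372 169.08087424]
go mm [630.1 659.4  44.6] rot [-0.   -0.   -0.02]
```

View pics/crop1.png

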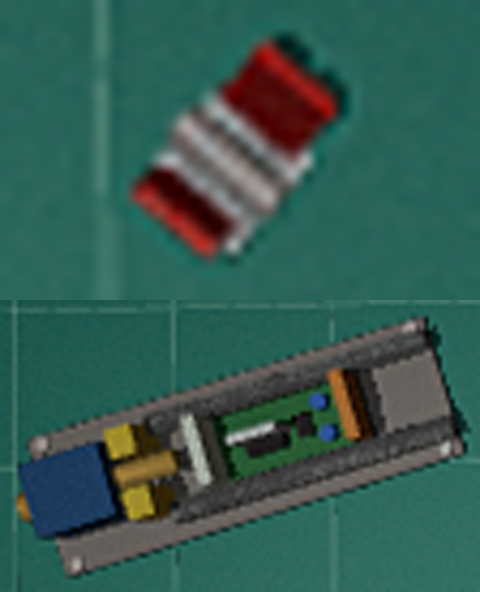

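The crop shows the clip with its wing-to-wing axis at about −41° in the world, so the pin is at about 49°. The fixture's push direction is about 107.5°, and the module sits between its rails. Grasp yaw will be about −130 and place yaw about −72. Moving over the clip now.

```bash
python3 -m inch '[0,630,659,40,0,0,117,0,630,659,40,0,0,117,0,630,659,40,0,0,117,0,630,659,40,0,0,117,0,630,659,40,0,0,117]'; python3 -c "
from h import *
go([0.617,-0.129,0.33],-130)"
```

```text
clock: 1.4
tool_pos: [0.2817, 0.44, 0.3939]
orientation: [-180.0, 0.0, -56.5]
force: [1.8, 0.8, -0.2]
opening: 0.0875
gripper_force: 0.0
go mm [659.5  34.3  63.6] rot [-1.000e-02  3.000e-02  7.348e+01]
```

```bash
python3 -m inch '[0,660,34,60,0,0,73,0,660,34,60,0,0,73,0,660,34,60,0,0,73,0,660,34,60,0,0,73,0,660,34,60,0,0,73]'; python3 -c "
from h import *
go([0.617,-0.129,0.33],-130)"
```

```text
clock: 1.9
tool_pos: [0.4093, 0.2262, 0.3715]
orientation: [-180.0, 0.1, -99.5]
force: [0.6, 0.5, -0.2]
opening: 0.0881
gripper_force: 0.0
go mm [ 316.2 -263.3   41.3] rot [-2.000e-02  8.000e-02  3.051e+01]
```

```bash
python3 -m inch '[0,316,-263,41,0,0,30,0,316,-263,41,0,0,30,0,316,-263,41,0,0,30,0,316,-263,41,0,0,30,0,316,-263,41,0,0,30]'; python3 -c "
from h import *
go([0.617,-0.129,0.30],-130)"
```

```text
clock: 2.4
tool_pos: [0.5362, 0.012, 0.3465]
orientation: [-180.0, 0.1, -129.3]
force: [1.2, 1.1, 0.2]
opening: 0.0878
gripper_force: 0.0
go mm [  57.9 -151.8   46.6] rot [-0.03  0.05  0.69]
```

```bash
python3 -m inch '[0,58,-152,46,0,0,0,0,58,-152,46,0,0,0,0,58,-152,46,0,0,0,0,58,-152,46,0,0,0,0,58,-152,46,0,0,0]'
python3 - <<'E'
from h import *
p=ctrl.snapshot('wrist'); save(p,'w1')
for n in ('clip_center','heatclip'): print(n,show(ctrl.mark_of(p,n)))
cv2.imwrite('pics/w1c.png',cv2.resize(p['frame'][110:350,200:440],(600,600),interpolation=cv2.INTER_CUBIC)[:,:,::-1])
o=ctrl.get_obs();print(o['tool_pos'],o['orientation'])
m=ctrl.trace(p,'heatclip'); print([(round(d['p'],2),d['pixels'].sum(),np.argwhere(d['pixels']).mean(0)) for d in m])
E
```

```text
clock: 2.9
tool_pos: [0.6172, -0.1293, 0.2985]
orientation: [179.9, -0.1, -129.4]
force: [-0.4, 0.8, 0.4]
opening: 0.0876
gripper_force: 0.0
clip_center [(0.65, [0.6152, -0.1278, 0.0278]), (0.51, [0.6922, -0.4194, 0.0032])]
heatclip [(0.84, [0.6157, -0.1237, -0.0023])]
[ 0.61641777 -0.1264191   0.3006006 ] [-1.79996897e+02  1.19980967e-02 -1.29159208e+02]
[]
```

View pics/w1c.png

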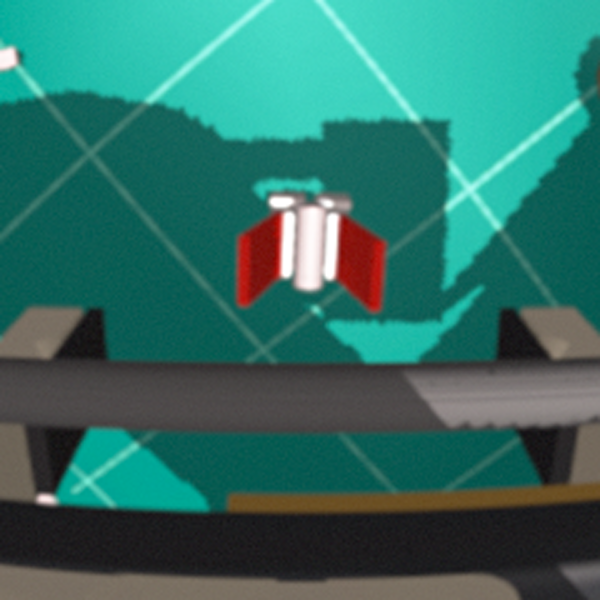

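The wrist crop shows the clip upright, with its wings left and right and its pin nearly along tool x. The wing-top corners are at about (238,236), (240,306), (386,241) and (382,312) in the crop.

Run:
```python
from h import *
p=ctrl.snapshot('wrist')
P=np.array([fray(p,200+u/2.5,110+v/2.5,.059) for u,v in ((238,236),(240,306),(386,241),(382,312))])[:,:2]
print(P.round(4)); c=P.mean(0); y=P[2:].mean(0)-P[:2].mean(0); x=(P[0]-P[1]+P[2]-P[3])/2
print('c',c,'width',np.hypot(*y),'len',np.hypot(*x),'yang',np.degrees(np.arctan2(y[1],y[0])),'xang',np.degrees(np.arctan2(x[1],x[0])))
psi=np.degrees(np.arctan2(y[1],y[0]))
for h in (.11,.05): go([*c,h+.159],-130)
```

```text
[[ 0.6254 -0.144 ]
 [ 0.6393 -0.1268]
 [ 0.5921 -0.1149]
 [ 0.6068 -0.0977]]
c [ 0.61593386 -0.12084728] width 0.04392871932954235 len 0.022381307865215107 yang 138.5514440835682 xang -129.66604455920057
go mm [-3.5  3.6 32.2] rot [-0.05  0.05  0.92]
go mm [-3.5  3.6 92.2] rot [-0.05  0.05  0.92]
```

Sizes match (44 × 22 mm). The centre is (0.616, −0.121) and the yaw is −130.5. Next: descend and pinch.

```bash
python3 -m inch '[0,-3.5,3.6,40,0,0,1.2,0,-3.5,3.6,75,0,0,1.2,0,-3.5,3.6,91,0,0,1.2,0,-3.5,3.6,91,0,0,1.2,0.5,-3.5,3.6,91,0,0,1.2]'; python3 -m inch '[1,0,0,0,0,0,0,1,0,0,0,0,0,0,1,0,0,0,0,0,0,1,0,0,0,0,0,0,1,0,0,0,0,0,0]'
python3 - <<'E'
from h import *
p=ctrl.snapshot('wrist')
cv2.imwrite('pics/w2.png',cv2.resize(p['frame'][150:390,180:460],(700,600),interpolation=cv2.INTER_CUBIC)[:,:,::-1])
o=ctrl.get_obs();print(o['tool_pos'],o['orientation'],o['opening'],o['gripper_force'])
E
```

```text
clock: 3.65
tool_pos: [0.6165, -0.1211, 0.2104]
orientation: [-179.9, 0.0, -130.3]
force: [0.2, -0.1, 0.9]
opening: 0.0838
gripper_force: 0.0
clock: 4.15
tool_pos: [0.6162, -0.122, 0.2096]
orientation: [-180.0, 0.0, -130.4]
force: [1.1, -0.2, 0.0]
opening: 0.0451
gripper_force: 0.1
[ 0.61633969 -0.1221338   0.20969061] [-1.79955060e+02  2.66061091e-02 -1.30365863e+02] 0.04051465559352655 7.063844972290099
```

View pics/w2.png

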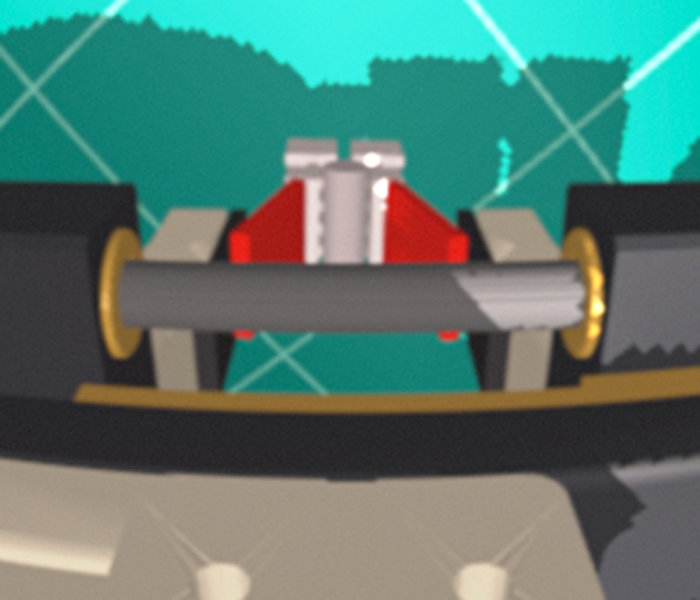

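The fingers have just met both wings, and everything is centred. I'll finish the pinch and lift.

```bash
python3 -m inch '[1,0,0,0,0,0,0,1,0,0,0,0,0,0,1,0,0,0,0,0,0,1,0,0,0,0,0,0,1,0,0,0,0,0,0]'; python3 -m inch '[1,0,0,0,0,0,0,1,0,0,-10,0,0,0,1,0,0,-40,0,0,0,1,0,0,-85,0,0,0,1,0,0,-85,0,0,0]'
python3 - <<'E'
from h import *
go([0.575,0.16,0.33],-72.5); go([0.575,0.234,0.33],-72.5)
E
```

```text
clock: 4.7
tool_pos: [0.6171, -0.122, 0.2106]
orientation: [-179.9, 0.1, -130.3]
force: [0.2, 0.4, 8.5]
opening: 0.0234
gripper_force: 30.0
clock: 5.2
tool_pos: [0.6179, -0.1221, 0.3008]
orientation: [-179.6, 0.3, -130.3]
force: [1.0, 0.1, -0.3]
opening: 0.0234
gripper_force: 30.0
go mm [-187.6  215.   -29.8] rot [ -0.53   0.07 -57.8 ]
go mm [-244.   262.9  -29.8] rot [ -0.53   0.07 -57.8 ]
```

```bash
python3 -m inch '[1,-200,200,-30,-0.5,0,-58,1,-200,200,-30,-0.5,0,-58,1,-200,200,-30,-0.5,0,-58,1,-200,200,-30,-0.5,0,-58,1,-200,200,-30,-0.5,0,-58]'; python3 -c "
from h import *
go([0.60,0.16,0.33],-72.5)"
```

```text
clock: 5.7
tool_pos: [0.5952, 0.1275, 0.3211]
orientation: [179.6, 0.1, -87.1]
force: [1.5, -0.4, -0.6]
opening: 0.0234
gripper_force: 30.0
go mm [-32.2  -6.4  -8.9] rot [  0.34   0.18 -14.56]
```

```bash
python3 -m inch '[1,-32,-6,-9,0.3,0.2,-14.5,1,-32,-6,-9,0.3,0.2,-14.5,1,-32,-6,-9,0.3,0.2,-14.5,1,-32,-6,-9,0.3,0.2,-14.5]'
python3 - <<'E'
from h import *
p=ctrl.snapshot('wrist'); save(p,'w3')
for n in ('tab_top','push_face','stop_face','module'): print(n,show(ctrl.mark_of(p,n)))
o=ctrl.get_obs();print(o['tool_pos'],o['orientation'])
for X in ([.575,.234,.062],[.596,.177,.048]): print(fish(p,X))
E
```

```text
clock: 6.1
tool_pos: [0.6002, 0.1577, 0.3294]
orientation: [179.9, -0.0, -73.1]
force: [0.1, -0.1, -0.9]
opening: 0.0234
gripper_force: 30.0
tab_top [(0.92, [0.5735, 0.2341, 0.0638]), (0.84, [0.7384, 0.2239, 0.0551])]
push_face [(0.87, [0.3504, 0.1861, 0.0365])]
stop_face [(0.23, [0.5998, 0.1554, 0.1454])]
module [(0.73, [0.7395, 0.237, -0.0019]), (0.56, [0.3779, 0.2221, 0.0019])]
[0.6006411  0.15720855 0.32958585] [ 1.79956288e+02 -2.59703750e-02 -7.30283932e+01]
[322.22212605 290.89847304]
[318.29257546 223.83118881]
```

View pics/w3.png

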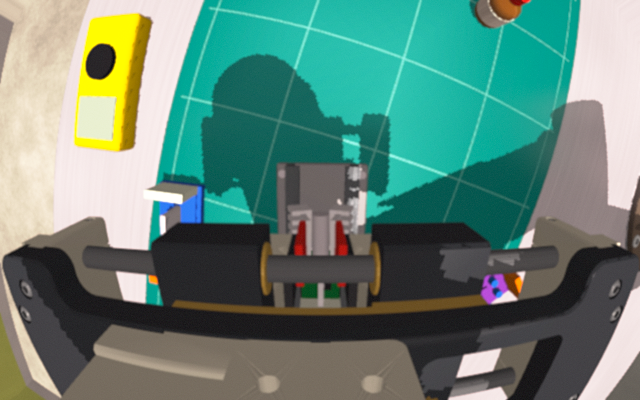

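The wrist view looks back over the clip; the gripper hides the tab (rows above 230). I'll move ahead of the tab so it shows clear.

```bash
python3 -m inch '[1,-130,0,0,0,0,-0.5,1,-130,0,0,0,0,-0.5,1,-130,0,0,0,0,-0.5,1,-130,0,0,0,0,-0.5]'
python3 - <<'E'
from h import *
p=ctrl.snapshot('wrist'); cv2.imwrite('pics/w4.png',cv2.resize(p['frame'][40:270,190:450],(780,690)[:2] if 0 else (676,598),interpolation=cv2.INTER_CUBIC)[:,:,::-1])
for n in ('tab_top','push_face','clip_center','heatclip'): print(n,show(ctrl.mark_of(p,n)))
o=ctrl.get_obs();print(o['tool_pos'],o['orientation'])
for X in ([.575,.234,.062],[.596,.177,.048]): print(fish(p,X))
E
```

```text
clock: 6.75
tool_pos: [0.5616, 0.2852, 0.3296]
orientation: [-180.0, 0.0, -72.3]
force: [-0.2, -0.6, -0.6]
opening: 0.0233
gripper_force: 30.0
tab_top [(0.96, [0.384, 0.2281, 0.0473]), (0.68, [0.5754, 0.2342, 0.0656]), (0.63, [0.7367, 0.2245, 0.0526])]
push_face [(0.84, [0.7246, 0.2877, 0.0356]), (0.78, [0.5939, 0.1732, 0.0474]), (0.61, [0.3523, 0.1859, 0.0367])]
clip_center [(0.74, [0.5931, 0.1739, 0.0483]), (0.58, [0.5648, 0.2829, 0.144])]
heatclip [(0.68, [0.592, 0.175, 0.0491]), (0.6, [0.5655, 0.283, 0.1164])]
[0.56266727 0.28126009 0.32960704] [ 1.79964928e+02 -3.10032238e-02 -7.24800562e+01]
[324.12337047 142.37899256]
[320.73747668  70.45035437]
```

View pics/w4.png

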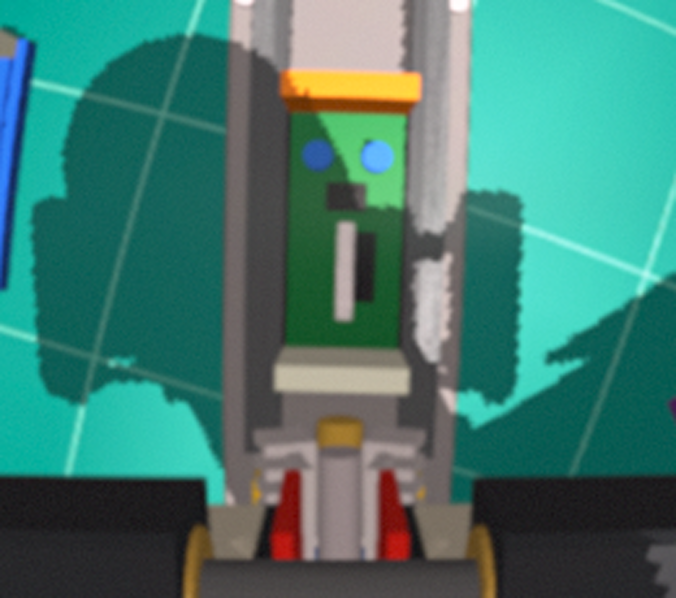

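The crop shows the tab top from (345,220) to (345,320), the orange plate top centred at (351,86) and the white one at (341,377). The held clip is upright with its pivot at u≈340. Computing the placement now.

Run:
```python
from h import *
p=ctrl.snapshot('wrist'); o=ctrl.get_obs()
q=lambda u,v,z=.062: fray(p,190+u/2.6,40+v/2.6,z)[:2]
O,W,t1,t2=q(351,86),q(341,377),q(345,221),q(345,320)
for n,a in zip('OWab',(O,W,t1,t2)): print(n,a.round(4))
d=W-O; print('dist OW (92)',np.hypot(*d),'ang',np.degrees(np.arctan2(d[1],d[0])),'tab len',np.hypot(*(t2-t1)),'tab ang',np.degrees(np.arctan2(*(t2-t1)[::-1])))
wL,wR=q(282,86),q(420,86); print('plate w',np.hypot(*(wR-wL)))
e1,e2=q(226,400,.01),q(244,0,.0295)
L1,L2=q(467,100,.01),q(455,400,.01); dd=L2-L1; print('fixture edge ang',np.degrees(np.arctan2(dd[1],dd[0])))
u=d/np.hypot(*d); mid=O+u*(8/2+50-8+12-0) ; print('tab from plates: O+58',(O+58e-3*u).round(4),'tab mid',((t1+t2)/2).round(4))
T=Ro.from_euler('xyz',o['orientation'],degrees=True)
for off in ([.013,0,.183],[0.013,0.009,.2],[0.013,-.009,.2],[0.011,.012,.150],[0.011,-.012,.150]):
    X=np.array(o['tool_pos'])+T.apply(off); a=fish(p,X); print('crop',(a-[190,40])*2.6)
```

```text
O [0.592  0.1762]
W [0.5675 0.2637]
a [0.581  0.2169]
b [0.5718 0.2461]
dist OW (92) 0.09086694449511745 ang 105.59220969172497 tab len 0.030701893733521144 tab ang 107.54980434416206
plate w 0.04204448577760604
fixture edge ang 106.12357626735948
tab from plates: O+58 [0.5764 0.2321] tab mid [0.5764 0.2315]
crop [339.66526836 475.80347804]
crop [377.99056933 453.25616529]
crop [301.15553836 453.27623618]
crop [407.98605254 544.35687676]
crop [271.78257549 544.40701736]
```

Direction is 106° (yaw −74) and tab mid is (0.576, 0.232). The held clip's projection matches the TCP axis. Moving above the tab.

```bash
python3 -m inch '[1,51,-2,0,0,0,1.5,1,51,-2,0,0,0,1.5,1,51,-2,20,0,0,1.5,1,51,-2,20,0,0,1.5]'; python3 -c "
from h import *
go([0.576,0.232,0.254],-74); go([0.576,0.232,0.275],-74)"
```

```text
clock: 7.45
tool_pos: [0.5793, 0.2325, 0.3076]
orientation: [179.8, -0.1, -74.1]
force: [-0.9, -0.5, -1.6]
opening: 0.0232
gripper_force: 30.0
go mm [-0.5  3.1 53.6] rot [ 0.23 -0.06 -0.06]
go mm [-0.5  3.2 32.6] rot [ 0.23 -0.06 -0.06]
```

```bash
python3 -m inch '[1,0,3,10,0.2,0,0,1,0,3,20,0.2,0,0,1,0,3,32,0.2,0,0,1,0,3,32,0.2,0,0,1,0,3,32,0.2,0,0]'
python3 - <<'E'
from h import *
go([0.576,0.232,0.254],-74)
p=ctrl.snapshot('scene'); save(p,'s5'); cx,cy=proj(p,[.576,.232,.08]).astype(int)
cv2.imwrite('pics/s5c.png',cv2.resize(p['frame'][cy-45:cy+45,cx-50:cx+50],(660,594),interpolation=cv2.INTER_CUBIC)[:,:,::-1])
E
```

```text
clock: 7.95
tool_pos: [0.5768, 0.2336, 0.2773]
orientation: [-179.9, -0.1, -73.9]
force: [0.7, -0.2, -0.3]
opening: 0.0232
gripper_force: 30.0
go mm [ 1.3  1.3 23.3] rot [-0.14 -0.05  0.13]
```

View pics/s5c.png

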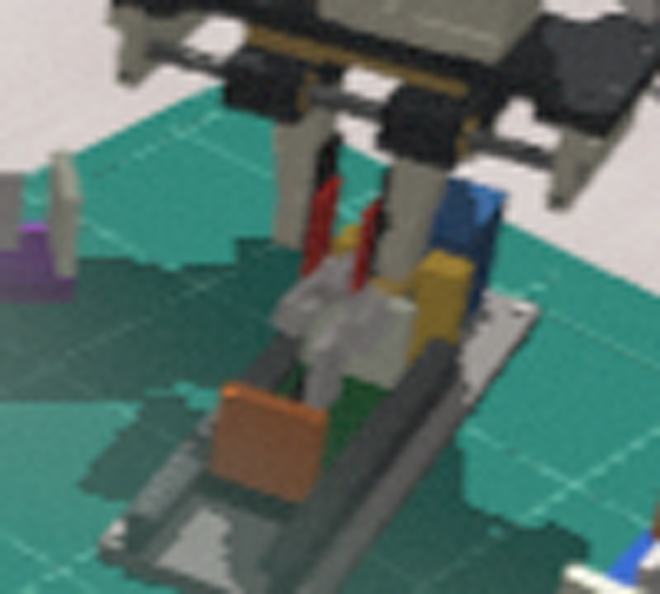

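The scene crop shows the open jaws right over the tab at (320,330), one on each side. I'll descend gently and watch the force.

```bash
python3 -m inch '[1,0.5,1,4,0,0,0,1,0.5,1,8,0,0,0,1,0.5,1,11,0,0,0,1,0.5,1,11,0,0,0]'; python3 -c "
from h import *
go([0.576,0.232,0.252],-74)"
```

```text
clock: 8.4
tool_pos: [0.5759, 0.2325, 0.2661]
orientation: [-179.9, -0.0, -73.9]
force: [-0.2, -0.2, 0.0]
opening: 0.0232
gripper_force: 30.0
go mm [ 0.6  0.  14.1] rot [-0.13 -0.04  0.1 ]
```

```bash
python3 -m inch '[1,0,0,4,0,0,0,1,0,0,8,0,0,0,1,0,0,11,0,0,0,1,0,0,13,0,0,0,1,0,0,13,0,0,0]'; python3 -c "
from h import *
go([0.576,0.232,0.25],-74)"
```

```text
clock: 8.9
tool_pos: [0.576, 0.2326, 0.2543]
orientation: [-179.8, -0.0, -73.9]
force: [-2.8, -0.6, 4.9]
opening: 0.0233
gripper_force: 30.0
go mm [0.6 0.2 4.3] rot [-0.18 -0.04  0.12]
```

Core contact (about 5 N). Press 2 mm more, then release.

```bash
python3 -m inch '[1,0,0,2,0,0,0,1,0,0,2,0,0,0,0.6,0,0,2,0,0,0,0.4,0,0,2,0,0,0,0.2,0,0,2,0,0,0]'; python3 -m inch '[0.1,0,0,0,0,0,0,0.1,0,0,0,0,0,0,0.1,0,0,0,0,0,0,0.1,0,0,0,0,0,0,0.1,0,0,0,0,0,0]'; python3 -c "
from h import *
go([0.576,0.232,0.33],-74)"
```

```text
clock: 9.4
tool_pos: [0.5761, 0.2327, 0.2515]
orientation: [-179.8, -0.0, -73.9]
force: [0.3, 0.1, -1.4]
opening: 0.0421
gripper_force: 0.7
clock: 9.9
tool_pos: [0.5761, 0.2327, 0.2516]
orientation: [-179.8, -0.0, -73.9]
force: [-0.7, 0.8, -0.5]
opening: 0.0776
gripper_force: 0.0
go mm [  0.7   0.  -78.4] rot [-0.18 -0.03  0.1 ]
```

Released. Lift, retreat behind the orange plate, and check the clip.

```bash
python3 -m inch '[0.1,0,0,-15,0,0,0,0.1,0,0,-50,0,0,0,0.3,0,0,-80,0,0,0,1,50,0,-80,0,0,0,1,100,0,-80,0,0,0]'; python3 -m inch '[1,12,0,0,0,0,0,1,12,0,0,0,0,0,1,12,0,0,0,0,0,1,12,0,0,0,0,0,1,12,0,0,0,0,0]';python3 - <<'E'
from h import *
for c in ('scene','top'):
    p=ctrl.snapshot(c)
    for n in ('clip_center','tab_top','push_face'): print(c,n,show(ctrl.mark_of(p,n)))
    if c=='scene':
        cx,cy=proj(p,[.576,.232,.08]).astype(int)
        cv2.imwrite('pics/s6c.png',cv2.resize(p['frame'][cy-45:cy+45,cx-50:cx+50],(660,594),interpolation=cv2.INTER_CUBIC)[:,:,::-1])
go([0.6055,0.129,0.216],-74)
E
```

```text
clock: 10.4
tool_pos: [0.6038, 0.1368, 0.3332]
orientation: [-179.7, 0.0, -73.7]
force: [1.2, -0.3, -1.2]
opening: 0.0602
gripper_force: 0.0
clock: 10.9
tool_pos: [0.6067, 0.126, 0.3317]
orientation: [-179.8, -0.0, -73.8]
force: [-0.4, 0.2, -0.0]
opening: 0.0205
gripper_force: 0.0
scene clip_center [(0.7, [0.5742, 0.224, 0.0786])]
scene tab_top [(0.91, [0.3874, 0.2293, 0.0528]), (0.76, [0.7393, 0.2255, 0.0521]), (0.63, [0.5742, 0.2327, 0.0612])]
scene push_face [(0.84, [0.73, 0.2877, 0.0386]), (0.78, [0.5927, 0.1792, 0.0514]), (0.61, [0.3474, 0.1819, 0.042])]
top clip_center [(0.51, [0.5747, 0.2268, 0.0423]), (0.46, [0.583, 0.2273, 0.0711])]
top tab_top [(0.88, [0.3866, 0.2378, 0.0545]), (0.82, [0.5731, 0.2365, 0.0638]), (0.41, [0.7369, 0.2292, 0.0519])]
top push_face [(0.66, [0.3513, 0.1855, 0.0397]), (0.64, [0.5925, 0.1758, 0.0513]), (0.33, [0.6936, -0.4239, -0.0009])]
go mm [ -4.1   0.6 115.7] rot [-0.18 -0.02  0.12]
```

View pics/s6c.png

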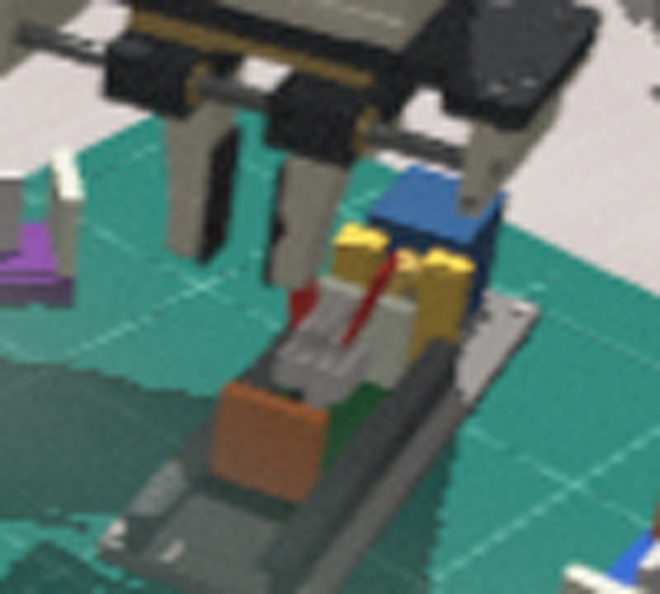

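The scene crop shows the clip seated on the tab, wings splayed at (300,305) and (370,300), with the orange plate untouched. The networks suggest an offset along x, so one wrist look from ahead will settle it.

```bash
python3 -m inch '[1,-168,0,0,0,0,0,1,-168,0,0,0,0,0,1,-168,0,0,0,0,0,1,-168,0,0,0,0,0,1,-168,0,0,0,0,0]'
python3 - <<'E'
from h import *
import pickle
p=ctrl.snapshot('wrist'); cv2.imwrite('pics/w7.png',cv2.resize(p['frame'][40:270,190:450],(676,598),interpolation=cv2.INTER_CUBIC)[:,:,::-1])
pickle.dump({k:p[k] for k in ('frame','K','R','t')},open('w7.pkl','wb'))
for n in ('tab_top','push_face','clip_center','heatclip'): print(n,show(ctrl.mark_of(p,n)))
o=ctrl.get_obs();print(o['tool_pos'],o['orientation'])
for X in ([.576,.232,.101],[.576,.232,.062]): print((fish(p,X)-[190,40])*2.6)
E
```

```text
clock: 11.8
tool_pos: [0.5595, 0.289, 0.3315]
orientation: [-179.8, -0.0, -73.7]
force: [-0.3, -1.0, 0.4]
opening: 0.0001
gripper_force: 0.0
tab_top [(0.81, [0.7365, 0.2242, 0.0544]), (0.81, [0.3858, 0.2307, 0.0487]), (0.66, [0.5733, 0.2351, 0.0657])]
push_face [(0.97, [0.5927, 0.1738, 0.0473]), (0.93, [0.7298, 0.2886, 0.0384]), (0.73, [0.3522, 0.1871, 0.0358])]
clip_center [(0.82, [0.5808, 0.2295, 0.0687]), (0.65, [0.5755, 0.235, 0.0641])]
heatclip [(0.82, [0.5767, 0.2269, 0.0435])]
[0.56063486 0.28525097 0.33163035] [-1.79833801e+02 -3.42436951e-02 -7.39749890e+01]
[343.16129838 249.60549059]
[342.883037   245.32833499]
```

View pics/w7.png

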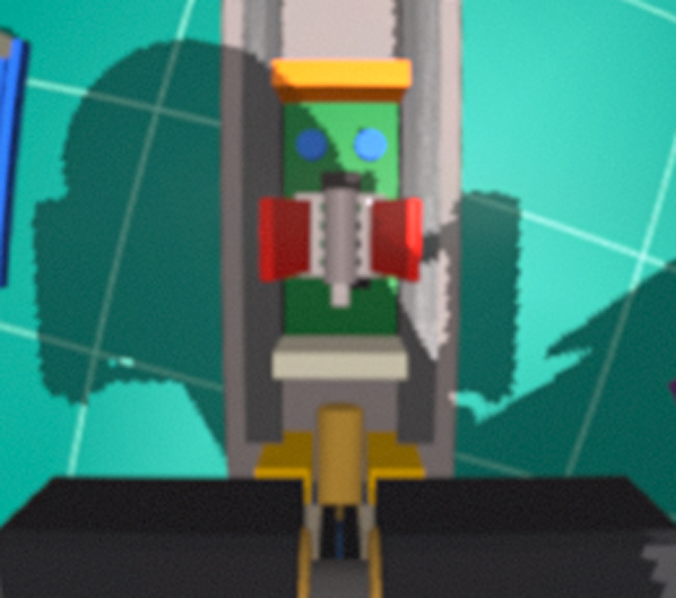

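The wings stand symmetric at u 260 and 422 (rows 198–281), and the tab's front end shows at (341,305). It looks straight and nearly centred; numbers follow.

Run:
```python
from h import *
import pickle
p=pickle.load(open('w7.pkl','rb'))
q=lambda u,v,z=.062: fray(p,190+u/2.6,40+v/2.6,z)[:2]
O,W,f=q(341,74),q(340,364),q(341,305); u=np.array([np.cos(np.radians(106)),np.sin(np.radians(106))]); n=np.array([-u[1],u[0]])
C=np.mean([q(262,198,.101),q(262,282,.101),q(421,198,.101),q(421,280,.101)],0)
y=q(421,239,.101)-q(262,240,.101); print('O',O,'W',W,'C',C,'wings',np.hypot(*y),'clip x ang',np.degrees(np.arctan2(y[1],y[0]))+90)
d=W-O; print('dir',np.degrees(np.arctan2(d[1],d[0])),np.hypot(*d))
for t in (O+.058*u,W-.034*u,f-.015*u): print('tab',t,'clip rel',((C-t)@u*1e3).round(1),((C-t)@n*1e3).round(1))
go([0.6055,0.129,0.33],-74)
```

```text
O [0.59163266 0.18051184] W [0.56637835 0.26811456] C [0.5772018  0.22943302] wings 0.041511521578495365 clip x ang -73.33331507514626
dir 106.08133326871796 0.0911702686061797
tab [0.5756457  0.23626502] clip rel -7.0 0.4
tab [0.57575002 0.23543167] clip rel -6.2 0.3
tab [0.57546267 0.23564117] clip rel -6.4 0.0
go mm [162.6   0.    1.7] rot [-0.17 -0.03  0.03]
```

Clip: −6.5 mm along, 0.3 mm across, under 1° off, so all within tolerance. Going behind the orange plate and down to push height with the fingers shut.

```bash
python3 -m inch '[1,163,0,0,0,0,0,1,163,0,0,0,0,0,1,163,0,0,0,0,0,1,163,0,0,0,0,0,1,163,0,0,0,0,0]'; python3 -m inch '[1,0,0,40,0,0,0,1,0,0,80,0,0,0,1,0,0,115,0,0,0,1,0,0,115,0,0,0,1,0,0,115,0,0,0]'; python3 -c "
from h import *
go([0.5927,0.1767,0.216],-74)"
```

```text
clock: 12.55
tool_pos: [0.606, 0.1265, 0.3318]
orientation: [-179.8, -0.0, -74.2]
force: [0.8, 0.6, -0.1]
opening: 0.0005
gripper_force: 0.0
clock: 13.05
tool_pos: [0.6061, 0.1303, 0.2171]
orientation: [-179.9, -0.1, -73.9]
force: [1.1, -0.0, 0.1]
opening: 0.0002
gripper_force: 0.0
go mm [-48.3   0.    1. ] rot [-0.13 -0.06  0.14]
```

```bash
python3 -m inch '[1,-20,0,1,0,0,0,1,-32,0,1,0,0,0,1,-38,0,1,0,0,0,1,-43,0,1,0,0,0,1,-48,0,1,0,0,0]'; python3 -m inch '[1,-4,0,0,0,0,0,1,-8,0,0,0,0,0,1,-12,0,0,0,0,0,1,-12,0,0,0,0,0]'; python3 -c "
from h import *
u=np.array([np.cos(np.radians(106)),np.sin(np.radians(106)),0]);o=ctrl.get_obs();print(u@o['force'],u@(np.array(o['tool_pos'])-[.5927,.1767,0]))"
```

```text
clock: 13.55
tool_pos: [0.5927, 0.1763, 0.2165]
orientation: [-179.8, -0.0, -73.9]
force: [1.4, -1.1, 0.5]
opening: 0.0003
gripper_force: 0.4
clock: 13.95
tool_pos: [0.5897, 0.1868, 0.2165]
orientation: [-179.8, -0.1, -73.9]
force: [1.7, -6.0, 4.0]
opening: 0.0005
gripper_force: 3.2
-6.252982338936912 0.01051951588734841
```

About 6 N: the plunger has been met. I'll continue through its 18 mm of travel in measured steps.

```bash
python3 -m inch '[1,-3,0,0,0,0,0,1,-6,0,0,0,0,0,1,-9,0,0,0,0,0,1,-12,0,0,0,0,0,1,-12,0,0,0,0,0]'; python3 -c "
from h import *
u=np.array([np.cos(np.radians(106)),np.sin(np.radians(106)),0]);o=ctrl.get_obs();print(u@o['force'],u@(np.array(o['tool_pos'])-[.5927,.1767,0]))"; python3 -m inch '[1,-2,0,0,0,0,0,1,-4,0,0,0,0,0,1,-4,0,0,0,0,0]'; python3 -c "
from h import *
u=np.array([np.cos(np.radians(106)),np.sin(np.radians(106)),0]);o=ctrl.get_obs();print(u@o['force'],u@(np.array(o['tool_pos'])-[.5927,.1767,0]))"
```

```text
clock: 14.45
tool_pos: [0.5874, 0.1954, 0.2165]
orientation: [-179.9, -0.3, -73.9]
force: [11.8, -23.2, 4.0]
opening: 0.0003
gripper_force: 12.8
-25.542596975887278 0.019423687192913115
clock: 14.75
tool_pos: [0.5873, 0.1962, 0.2166]
orientation: [-179.9, -0.6, -74.0]
force: [21.8, -40.4, 3.7]
opening: 0.0003
gripper_force: 22.1
-44.82216017948868 0.020279916537551065
```

The force is now rising stiffly (45 N) with no motion, and the geometry predicts home at about this point. Backing off to a moderate push and checking with the networks.

```bash
python3 -m inch '[1,3,0,0,0,0,0,1,3,0,0,0,0,0]'
python3 - <<'E'
from h import *
u=np.array([np.cos(np.radians(106)),np.sin(np.radians(106)),0]);o=ctrl.get_obs();print(u@o['force'],u@(np.array(o['tool_pos'])-[.5927,.1767,0]))
for c in ('scene','top'):
    p=ctrl.snapshot(c); 
    if c=='scene': save(p,'s8')
    for n in ('tab_top','push_face','stop_face','module','clip_center'):
        for d in ctrl.mark_of(p,n):
            r=np.array(d['location'])-[.5927,.1767,0]
            s=u@r
            if .5<d['location'][0]<.65: print(c,n,round(d['p'],2),np.round(d['location'],4),'s',round(s*1e3,1),'lat',round((r@[-u[1],u[0],0])*1e3,1))
# scene: sample colours along centreline-offset lines at plate/post top height
p=ctrl.snapshot('top')
for off in (-.015,.015):
    print('off',off)
    for s in np.arange(.105,.15,.003):
        X=np.array([.5927,.1767,.06])+u*s+off*np.array([-u[1],u[0],0]); a=proj(p,X)
        print(round(s,3),cv2.getRectSubPix(p['frame'],(1,1),tuple(map(float,a)))[0,0],end='; ')
    print()
E
```

```text
clock: 14.95
tool_pos: [0.5874, 0.1954, 0.2165]
orientation: [-179.9, -0.3, -74.0]
force: [13.2, -25.6, 3.1]
opening: 0.0005
gripper_force: 14.5
-28.30194648488519 0.019470446208752084
scene tab_top 0.73 [0.5654 0.2628 0.062 ] s 90.3 lat 2.5
scene push_face 0.69 [0.5824 0.2083 0.0498] s 33.2 lat 1.2
scene stop_face 0.58 [0.5605 0.2997 0.0471] s 127.1 lat -3.0
scene module 0.71 [0.5718 0.2532 0.0086] s 79.3 lat -1.0
top tab_top 0.56 [0.5691 0.2669 0.0629] s 93.2 lat -2.2
top stop_face 0.46 [0.5539 0.2993 0.0444] s 128.5 lat 3.5
off -0.015
0.105 [21 19 16]; 0.108 [18 12  9]; 0.111 [25 23 17]; 0.114 [23 20 14]; 0.117 [17 15  9]; 0.12 [18 11 11]; 0.123 [24 19 16]; 0.126 [34 27 22]; 0.129 [49 40 32]; 0.132 [63 53 44]; 0.135 [81 69 57]; 0.138 [92 82 69]; 0.141 [91 79 65]; 0.144 [95 82 69]; 0.147 [98 85 71]; 
off 0.015
0.105 [141 130 110]; 0.108 [161 149 126]; 0.111 [144 136 116]; 0.114 [145 136 114]; 0.117 [177 165 139]; 0.12 [91 86 72]; 0.123 [93 88 74]; 0.126 [77 76 65]; 0.129 [87 77 48]; 0.132 [97 77 28]; 0.135 [103  81  19]; 0.138 [104  82  21]; 0.141 [105  80  23]; 0.144 [62 57 25]; 0.147 [15 18 26];
```

The distances agree with home: stop−push about 98 mm, stop−tab about 38 mm, and stiffness of about 20 N/mm. One last look at the clip and that the push is steady, then I hand in.

```bash
python3 -m inch '[1,0,0,0,0,0,0,1,0,0,0,0,0,0,1,0,0,0,0,0,0]'
python3 - <<'E'
from h import *
for c in ('scene','wrist'):
    p=ctrl.snapshot(c)
    for n in ('heatclip','clip_center'): print(c,n,show(ctrl.mark_of(p,n)))
p=ctrl.snapshot('scene'); f=p['frame'].astype(int)
a=proj(p,[.566,.264,.085]).astype(int); m=(f[...,0]>90)&(f[...,1]<60)&(f[...,2]<60); ys,xs=np.nonzero(m[a[1]-25:a[1]+25,a[0]-25:a[0]+25]); print('pred',a,'red px',len(xs),xs.min(initial=99)+a[0]-25,xs.max(initial=0)+a[0]-25,ys.min(initial=99)+a[1]-25,ys.max(initial=0)+a[1]-25)
u=np.array([-.2756,.9613,0]); n=np.array([-.9613,-.2756,0])
for l in (18,-18): print('expected wing top', proj(p,np.array([.566,.264,.101])-.0065*u+n*l*1e-3))
E
```

```text
clock: 15.9
tool_pos: [0.5874, 0.1955, 0.2165]
orientation: [-179.9, -0.4, -74.0]
force: [14.6, -26.0, 3.2]
opening: 0.0006
gripper_force: 14.8
scene heatclip []
scene clip_center []
wrist heatclip []
wrist clip_center []
pred [421 152] red px 0 495 396 226 127
expected wing top [414.87135307 146.69989307]
expected wing top [427.73182412 150.61598102]
```

Run:
```python
from h import *
for c,r in (('scene',22),('top',14)):
    p=ctrl.snapshot(c); f=p['frame'].astype(int); a=proj(p,[.566,.264,.085]).astype(int)
    u=np.array([-.2756,.9613,0]); n=np.array([-.9613,-.2756,0])
    print(c,a,[proj(p,np.array([.566,.264,.101])-.0065*u+n*l*1e-3).round().tolist() for l in (19,-19)])
    F=f[a[1]-r:a[1]+r,a[0]-r:a[0]+r]; hsv=cv2.cvtColor(F.astype(np.uint8),cv2.COLOR_RGB2HSV).astype(int); h,s,v=np.moveaxis(hsv,2,0)
    ch=np.full(h.shape,'g'); ch[v<35]='.'; k=(s>90)&(v>=35); ch[k&((h<8)|(h>172))]='R'; ch[k&(h>=8)&(h<18)]='o'; ch[k&(h>=18)&(h<35)]='Y'; ch[k&(h>=35)&(h<95)]='G'; ch[k&(h>=95)&(h<=172)]='B'; ch[(s<=90)&(v>120)]='W'
    print('\n'.join(''.join(x) for x in ch))
```

```text
scene [421 152] [[415.0, 147.0], [428.0, 151.0]]
GGGGGWWgggggggWWWggggggggggWWWWWWWWWWWgggWWW
GGGGGGgggggggggggWWWWWWWWWWWWWWWWWWWWggggWWW
GGGGGGGGgggggggggggggWWWWWWWWWWWWWWWggggWWWW
GGGGGGGWggggggggggggggggWWWWWWWWWWWgggggWWWW
GGGGGGGWggggggggggggggggggggWWWWWWggggggWWWW
gggGGGGgggggggggggggggggggggggggWgggggggWWWW
.gggggggggggggggggggggggggggggggggggggggWWWW
.g.g.gggggggggggggggggggggggggggggggggggWWWW
ggg.gggWWWWWgggggggggggggggggggggggggggWWWWW
YYYggggggggWWWWggggggggggggggggggggggggWWWWW
YYYYYgggggggggWWWWWggggggggggggggggggggWWWWW
gYYYYgggggggggggggWWgggggggggggggggggggWWWWW
WgggYggggggggggggggggggggggggggggggggggWWWWW
WWggggggWWgggggggggggggggggggggggggggggBBWWW
gggggggggggggggWgggggggggggggggggggggggBBBBW
gggggggggggggggWWggggggggggggggggggggggBBBBW
g..ggggggggggggggggggggggggggggggggggggggBBW
ggggg.gggggggggggggWWWgggggggggggggggggggggg
ggggggg.gggggggggggggWWWWWgggggggggggggggggg
YYgggg.gg.g.gggggggggggggWWWWggggggggggggggg
YYYYYYggg.g.g.ggggggggggggggWWWWgggggggggggg
YYYYYYYYYggg.g.gg.gggggggggggggWgggggggggggg
ggggYYYYYYYYgggg..g.gggggggggggggggggggggggg
gggggggYYYYYYYYg
[... 1087 characters left out ...]
....
ggggggggo...................
ggggggggg...................
gggggggg....................
gggggggg....................
ggggggo....................g
gggg.g....................gW
gggYo....................gWW
ggggg....................gWg
gggo....................gWW.
goY....................gWWg.
ggg...................gWWgg.
.....................gWWg...
....................gWWg....
...................gWWg.....
.................ggWWgg.....
...............ggWWW........
.............ggWWWg.........
..........gggWWWg...........
......ggggWWWWg.............
..gggggggWWggR..GGG.G.......
YYYYYgggggggg.GGGGGGG.g.....
YYYYYYgggggggGGGGG...g.g....
YYYYYYgggggggg............g.
YYYYYYgggggggg..............
```

The gripper hides the clip in both views. By geometry the gripper body clears it by about 15 mm, and nothing has disturbed it since the last check. The push is steady at about 29 N against the stop, so I'm handing in.

```bash
python3 -c "
from h import *
print(ctrl.close_job())"
```

```text
the job is handed in; nothing more can be done
None
```

I handed the job in at about 16 s with the clip on the tab and the module held against the yellow stop at about 29 N; no verdict came back. The clip measured 6.5 mm along and 0.3 mm across from the tab's centre before the push. I could not see it again afterwards because the gripper hid it.

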